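# Start the induction hob under the saucepan

## Robot

A 6-joint arm with a two-finger parallel gripper is mounted at the origin on the work surface. World frame = base frame: x ahead of the robot, y to its left, z up, the work surface at z = 0. Lengths are in m, angles in rad, forces in N, time in s.
With the tool pointing down it reaches from about 0.3 to 0.875 m from the base axis. Payload 6.4 kg.
Tool frame: the origin (TCP) lies on the centre line of the jaws, within the pads' length; the fingertips stand 17 mm ahead of it and the grasp point (between the pads) lies 2 mm behind it; z points along the fingers, y is the line along which they close (so a half turn about z gives the same grasp; the last joint's range is limited). The gripper opens to 88 mm and grips with 3 to 60 N. Pads are 18 mm wide; open, the fingers measure 123 mm over their backs; the gripper's body (75 mm by 187 mm) begins 45 mm behind the grasp point.
Start: joints at [-1.511, 0.181, 1.607, -0, 1.354, -0.206], TCP at [0.151, -0.555, 0.256] pointing down, gripper open.
Joint ranges: [-2.99, 2.99], [-0.89, 2.07], [0.3, 2.58], [-1.14, 4.28], [0, 2.63], [-3.12, 3.12]. Speed limits (rad/s): [2.57, 2.57, 3.01, 3.14, 3.14, 3.14].

## Interface

Orientations are given as a rotation vector (axis times angle).
In Python, from bench import arm gives the robot as it stands.
- The arm moves only by the tool play_rows, never from a script. Its argument "series" is a list of rows, each a list of 3 entries, a list of its own where there are three numbers: the shift along the tool's x, y, z in m, then the turn, a rotation vector about the tool's x, y, z in degrees, then the opening, from -1 (shut) to 1 (fully open). A call has 1 to 12 rows; each row shifts and turns the commanded pose from where the row before left it, along the tool's axes as they then stand; what a row does not reach is not made up. A row lasts 1/12 s, in which the tool goes at most 41.7 mm and 7.16 degrees, less where a joint would pass 70% of its speed; a pose out of reach is approached as far as the arm can. A call with a gripper value outside its range is refused whole. The fingers move at their own pace and stop on an object; the grip force is fixed at half the most. Time passes only in rows, so rows that do not move let the fingers close. It gives the time, the measured TCP pose, the force, the opening and the grip force at its end, in the units of the state.
- arm.read_state(): the state, without advancing time (a new reading comes with each control period).
- arm.grab_frame(name): name is "scene" or "top" or "wrist"; returns the picture (384x512x3 uint8, blue, green, red); there is no depth.
- arm.camera_info(name): a dict with "fx", "fy", "cx", "cy" (pixels), "view" (4x4, takes a point from world to camera coordinates). Camera axes: x right, y up, looking along -z (the intrinsics and any distortion apply to the point x, -y, -z); pixel columns grow to the right and rows downward; lengths in m; the calibration is good to about 2 mm. A picture is of the moment at which its call begins: read the wrist's pose just before it. camera_info takes no time and is no camera call; for the wrist camera it gives the pose at the moment of the call.
- arm.job_done(): hands the job in; it is judged then, once.
Trained networks look in the newest picture that a camera, given by its name, has taken for a name from the list of things; names that differ only in an ending like _2 or _b are one class to them, and where a whole thing is asked for, a point or a joint stands for the part that bears it (a point fixed in the world has none). Each returns a list of dicts, best first, with "score" (0 to 1); they miss things now and then, are a little off and sometimes report something else, mostly with a low value. They report only what shows in the picture. A call takes as long as a camera call.
- arm.recognise(name, camera): "rect" ([left, top, right, bottom] in pixels, round what is visible of it).
- arm.tip_of(name, camera): "xy" ([column, row] in pixels: a listed point, or the origin of a listed thing).
The state is a dict: "clock": time; "joint_positions": joint angles; "dq": joint speeds; "tau": joint torques, N m; "tcp_pos": TCP position; "ee_rot": TCP orientation; "ft_force": force on the tool from outside, world axes, zero at the start; "wrist_torque": the same for the moment, N m; "finger_gap": opening from 0.0 (shut) to 1.0 (fully open); "finger_force": force on a finger pad.
Only numpy, scipy, OpenCV 4.12 (cv2) and the standard library are available. Lean on these libraries where they do the work, as an engineer would, in place of code of your own. Each camera call takes 0.05 s, during which the arm holds its last target. There are 200 camera calls.

## Task

Start the hob heating under the lidded saucepan at full power: with a fingertip lightly press the power key, then the square zone key on the saucepan's side, then the oblong boost key, letting each spring back up before the next. Press no other key, do not press hard, leave both pans and everything else standing where they are, and finish with the hand clear of the hob.

Things in the scene. Friction and masses are not known exactly. Their poses are not given: they have to be found in the camera images.
- hob: Two-zone induction hob, black glass, 360 mm deep (its x), 580 wide (its y), 65 high, fixed. Origin: centre of underside; x points away from the cook, y to the cook's left, z up; the robot is at its front (-x). Zones centred at (35, +140) mm left, (35, -140) mm right. Grey keys along the front at x = -140 mm, left to right: lock, left zone, minus, plus, boost, right zone, power
- power_key (a point): Centre of the top face of the power key, round, 30 mm across, broken-ring-and-bar symbol, last key at the right-hand end (y = -215 mm); 71 mm above the worktop (6 mm above the glass) when up; the next key is 60 mm or more away
- power (a joint): Travel of that key in m: 0 up, 0.0055 fully down against its stop. It registers from 0.0015 on (about 2.6 N; fully down about 9 N) and springs back up; its stop is hard, so come down slowly (20 mm/s or less) and stop part-way; over 25 N on any key or on the glass is too hard
- left_zone_key (a point): Centre of the top face of the left-zone key, square, 26 mm, straight in front of the left cooking zone (y = +140 mm); 71 mm above the worktop (6 mm above the glass) when up; the next key is 60 mm or more away
- left_zone (a joint): Travel of that key in m, 0 up to 0.0055 down; spring and click as the power key
- right_zone_key (a point): Centre of the top face of the right-zone key, square, 26 mm, straight in front of the right cooking zone (y = -140 mm); 71 mm above the worktop (6 mm above the glass) when up; the next key is 60 mm or more away
- right_zone (a joint): Travel of that key in m, 0 up to 0.0055 down; spring and click as the power key
- boost_key (a point): Centre of the top face of the boost key, the only oblong one, 22 x 38 mm (long along the row), triple-chevron symbol, between plus and right zone (y = -60 mm); 71 mm above the worktop (6 mm above the glass) when up; the next key is 60 mm or more away
- boost (a joint): Travel of that key in m, 0 up to 0.0055 down; spring and click as the power key
- plus_key (a point): Centre of the top face of the plus key, round, 22 mm, in the middle of the row (y = 0); 71 mm above the worktop (6 mm above the glass) when up; the next key is 60 mm or more away
- plus (a joint): Travel of that key in m, 0 up to 0.0055 down; spring and click as the power key
- minus_key (a point): Centre of the top face of the minus key, round, 22 mm (y = +60 mm); 71 mm above the worktop (6 mm above the glass) when up; the next key is 60 mm or more away
- minus (a joint): Travel of that key in m, 0 up to 0.0055 down; spring and click as the power key
- lock_key (a point): Centre of the top face of the key lock, smallest round key, 20 mm, padlock symbol, first at the left-hand end (y = +215 mm); 71 mm above the worktop (6 mm above the glass) when up; the next key is 60 mm or more away
- lock (a joint): Travel of that key in m, 0 up to 0.0055 down; spring and click as the power key
- saucepan: Lidded straight-sided steel saucepan, 187 mm across the lid, 119 mm high with its black lid knob, black handle reaching 250 mm from the centre along its own +x (towards the rear of the hob). Stands on the left or the right zone. Origin at the centre of its base
- frying_pan: Open dark frying pan, 224 mm across, 44 mm deep, handle 260 mm from the centre along its own +x (to the rear); stands on the other zone. Origin at the centre of its base
- spice_tin: Round steel spice tin, 46 mm across, 40 mm high, on the glass between the key row and the two zones. Origin at the centre of its base
- wooden_spoon: Wooden spoon 260 mm long lying on the worktop just in front of the hob. Origin under its middle
- mug: White mug, 82 mm across, 92 mm high, on the worktop left of the hob. Origin at the centre of its base
- soap_bottle: Washing-up bottle with green cap, 38 x 62 mm, 173 mm high, right of the hob. Origin at the centre of its base
- salt_shaker: White salt shaker with steel top, 44 mm across, 82 mm high, right of the hob. Origin at the centre of its base
- jam_jar: Jam jar, 68 mm across, 95 mm high, left of the hob. Origin at the centre of its base

How it is judged:
By the outcome, as a careful person would: the job done as asked, in the order asked, and still so for the second after the job is handed in, with the robot touching nothing.
It also fails if it takes over 56 s, if anything falls off the work surface, if the arm or the gripper's body presses on something with over 40 N, if the wrist force passes 120 N, or if a joint passes its speed limit or range.

## Working session

There is one attempt and no reset: what is moved stays moved. The work goes in short steps, Python scripts to look and compute and a tool call to move; the robot and the scene stay as the last step left them, time stands still between calls to the robot, and variables do not carry over. Pictures are saved under pics/ and viewed, at most 10 in all, crops included, and the job is handed in when it is done.

Besides the shell and the picture viewer there is one more tool, called in YAML: its name, and indented under it one key for each argument. play_rows: Moves the arm, as the interface text tells. Its arguments: {"type":"object","properties":{"series":{"type":"array","items":{"type":"array"}}},"required":["series"]}

```bash
mkdir -p pics; python3 - <<'E'
from bench import arm
import cv2
s=arm.read_state();print(s)
for c in("top","scene"):
    cv2.imwrite(f"pics/{c}0.png",arm.grab_frame(c))
    print(c,arm.camera_info(c))
    for n in("power_key","left_zone_key","right_zone_key","boost_key","plus_key","minus_key","lock_key","saucepan","frying_pan","hob"):
        print(n,[(r["xy"],round(r["score"],2)) for r in arm.tip_of(n,c)[:2]])
E
```

```text
{'clock': 0.0, 'joint_positions': array([-1.51133305e+00,  1.81496081e-01,  1.60801121e+00, -1.20279941e-06,
        1.35378985e+00, -2.06291927e-01]), 'dq': array([-0.00143385, -0.00020963, -0.00037078, -0.00080296, -0.00050049,
        0.0002169 ]), 'tau': array([ 5.29963345e-04, -4.33865619e+01, -3.41846251e+01,  7.03091710e-02,
        3.87135241e-02, -1.31116608e-04]), 'tcp_pos': array([ 0.15100713, -0.5542918 ,  0.25483384]), 'ee_rot': array([-3.11221368e+00, -4.15995123e-01, -1.94438994e-04]), 'ft_force': array([ 0.53789289,  0.87172123, -1.12561877]), 'wrist_torque': array([-0.03204388,  0.02546758, -0.06751359]), 'finger_force': 0.0, 'finger_gap': 1.0008283085778713}
top {'fx': 368.37979889468687, 'fy': 368.37979889468687, 'cx': 253.5454517255557, 'cy': 200.54965668727274, 'view': array([[-3.40056185e-03, -9.99994173e-01,  2.98731847e-04,
         1.67605287e-02],
       [ 9.86419930e-01, -3.30534660e-03,  1.64209609e-01,
        -5.26966840e-01],
       [-1.64207665e-01,  8.53079980e-04,  9.86425423e-01,
        -1.42069167e+00],
       [ 0.00000000e+00,  0.00000000e+00,  0
[... 552 characters left out ...]
cx': 246.7827535243367, 'cy': 193.10143189745995, 'view': array([[ 0.24770169,  0.96867433, -0.01771746, -0.13889952],
       [-0.58132124,  0.16323074,  0.7971332 ,  0.25392608],
       [ 0.7750545 , -0.1871517 ,  0.6035435 , -1.7713488 ],
       [ 0.        ,  0.        ,  0.        ,  1.        ]])}
power_key [([186.2, 191.9], 0.5)]
left_zone_key [([289.0, 176.4], 0.38)]
right_zone_key []
boost_key [([183.3, 188.9], 0.65)]
plus_key [([90.2, 242.4], 0.65), ([249.3, 178.8], 0.56)]
minus_key [([290.0, 173.4], 0.5), ([268.7, 174.6], 0.48)]
lock_key [([217.1, 220.3], 0.63), ([311.2, 169.8], 0.48)]
saucepan [([218.1, 219.3], 0.78)]
frying_pan [([306.6, 206.6], 0.77)]
hob [([259.6, 221.8], 0.6)]
```

```bash
python3 - <<'E'
import cv2
a=cv2.imread("pics/top0.png")[110:250,160:340]
cv2.imwrite("pics/topc.png",cv2.resize(a,None,fx=4.2,fy=4.2,interpolation=cv2.INTER_CUBIC))
E
```

```text
(no output)
```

View pics/topc.png

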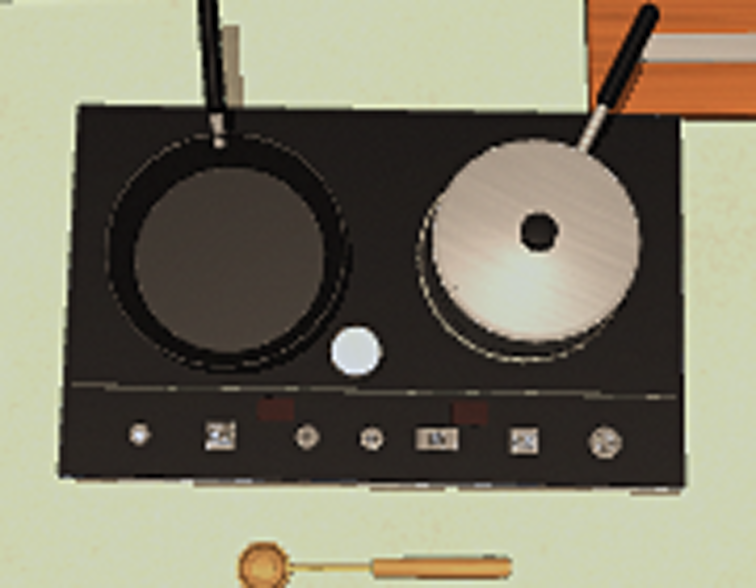

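View pics/scene0.png

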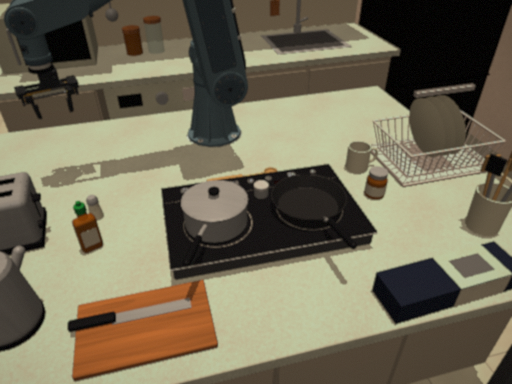

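The top view shows the frying pan on the left zone and the saucepan on the right. The target keys in the crop are power (605,442), right zone (524,440) and boost (437,438).

```bash
cat > h.py <<'E'
import numpy as np
def ray(ci,px,z):
    V=ci["view"];R=V[:3,:3];C=-R.T@V[:3,3]
    d=R.T@np.array([(px[0]-ci["cx"])/ci["fx"],-(px[1]-ci["cy"])/ci["fy"],-1])
    return C+d*(z-C[2])/d[2]
E
python3 - <<'E'
from bench import arm
import cv2,numpy as np
from h import ray
ci=arm.camera_info("top")
g=cv2.imread("pics/top0.png").max(axis=2).astype(float)
pts=[(605,442),(524,440),(437,438),(371,438),(306,436),(220,436),(140,434)]
ys=np.array([-.215,-.14,-.06,0,.06,.14,.215]);W=[]
for u,v in pts:
    x=(u+.5)/4.2-.5+160;y=(v+.5)/4.2-.5+110
    xi,yi=round(x),round(y);p=g[yi-5:yi+6,xi-6:xi+7]; w=np.clip(p-60,0,None)
    Y,X=np.mgrid[yi-5:yi+6,xi-6:xi+7]
    c=((w*X).sum()/w.sum(),(w*Y).sum()/w.sum())
    W.append(ray(ci,c,.071)[:2]);print((x,y),c,W[-1])
W=np.array(W)
# rigid fit
H=np.c_[np.full(7,-.14),ys];a,b=H-H.mean(0),W-W.mean(0)
U,S,Vt=np.linalg.svd(a.T@b);R=(U@Vt).T
t=W.mean(0)-R@H.mean(0);print("yaw",np.arctan2(R[1,0],R[0,0]),"t",t)
F=H@R.T+t;print(F,"\nres mm",1e3*(W-F))
E
```

```text
(303.66666666666663, 214.85714285714283) (np.float64(303.59777129211994), np.float64(215.0140620854338)) [ 0.46499444 -0.17871141]
(284.3809523809524, 214.38095238095238) (np.float64(284.41649323621226), np.float64(214.5408428720083)) [ 0.4670911  -0.10443025]
(263.66666666666663, 213.9047619047619) (np.float64(263.8569503705367), np.float64(213.99461037502806)) [ 0.46949167 -0.02478037]
(247.95238095238096, 213.9047619047619) (np.float64(248.02802850356295), np.float64(214.0560570071259)) [0.46945796 0.03656916]
(232.47619047619048, 213.42857142857144) (np.float64(232.59505002632966), np.float64(213.57398630858347)) [0.47154204 0.09639187]
(212.0, 213.42857142857144) (np.float64(211.99340717299577), np.float64(213.63475738396625)) [0.47157307 0.17624626]
(192.95238095238096, 212.95238095238096) (np.float64(192.6710388247639), np.float64(212.9039874081847)) [0.47468075 0.25120868]
yaw -0.02037918102106033 t [0.60980393 0.03321768]
[[ 0.46545178 -0.17888479]
 [ 0.46698012 -0.10390037]
 [ 0.46861034 -0.02391698]
 [ 0.469833    0.03607056]
 [ 0.47105567  0.0960581 ]
 [ 0.47268589  0.17604149]
 [ 0.47421423  0.25102592]] 
res mm [[-0.45734365  0.17337705]
 [ 0.11098052 -0.52988058]
 [ 0.88133272 -0.86339106]
 [-0.3750436   0.49859384]
 [ 0.4863713   0.33376882]
 [-1.11281949  0.20476804]
 [ 0.46652221  0.1827639 ]]
```

```bash
cat >> h.py <<'E'
from scipy.spatial.transform import Rotation as Ro
YAW=-0.0204
def goto(s,p):
    R=Ro.from_rotvec(s["ee_rot"]); T=Ro.from_euler("z",YAW)*Ro.from_euler("x",np.pi)
    print("t",round(s["clock"],2),"pos",s["tcp_pos"].round(4),"F",s["ft_force"].round(2),"gap",round(s["finger_gap"],3))
    print("tool shift mm",(1e3*R.inv().apply(np.array(p)-s["tcp_pos"])).round(1),"turn deg",np.degrees((R.inv()*T).as_rotvec()).round(2))
E
python3 - <<'E'
from bench import arm
from h import *
ci=arm.camera_info("top");arm.grab_frame("top")
for n,z in(("soap_bottle",0),("salt_shaker",0),("spice_tin",.065),("saucepan",.065)):
    for r in arm.tip_of(n,"top")[:2]: print(n,ray(ci,r["xy"],z)[:2].round(3),round(r["score"],2))
goto(arm.read_state(),[.4655,-.179,.255])
E
```

```text
soap_bottle [ 0.566 -0.459] 0.6
salt_shaker [ 0.429 -0.47 ] 0.59
salt_shaker [0.349 0.035] 0.29
spice_tin [0.549 0.053] 0.47
saucepan [ 0.645 -0.119] 0.73
t 1.35 pos [ 0.151  -0.5548  0.2557] F [-0.18 -0.21  0.84] gap 1.002
tool shift mm [ 402.1 -280.     0.7] turn deg [-0.   0.  16.4]
```

play_rows:
  series:
    - [[0.02,-0.014,0],[0,0,0],-1]
    - [[0.02,-0.014,0],[0,0,0],-1]
    - [[0.02,-0.014,0],[0,0,0],-1]
    - [[0.02,-0.014,0],[0,0,0],-1]
    - [[0.02,-0.014,0],[0,0,0],-1]
    - [[0.02,-0.014,0],[0,0,0],-1]
    - [[0.02,-0.014,0],[0,0,0],-1]
    - [[0.02,-0.014,0],[0,0,0],-1]
    - [[0.02,-0.014,0],[0,0,0],-1]
    - [[0.02,-0.014,0],[0,0,0],-1]

```text
clock: 2.18
tcp_pos: [0.3079, -0.3662, 0.2559]
ee_rot: [3.114, 0.416, 0.0]
ft_force: [-0.0, -0.5, 0.7]
finger_gap: 0.264
finger_force: 0.0
```

play_rows:
  series:
    - [[0.02,-0.014,0],[0,0,0],-1]
    - [[0.02,-0.014,0],[0,0,0],-1]
    - [[0.02,-0.014,0],[0,0,0],-1]
    - [[0.02,-0.014,0],[0,0,0],-1]
    - [[0.02,-0.014,0],[0,0,0],-1]
    - [[0.02,-0.014,0],[0,0,0],-1]
    - [[0.02,-0.014,0],[0,0,0],-1]
    - [[0.02,-0.014,0],[0,0,0],-1]
    - [[0.02,-0.014,0],[0,0,0],-1]
    - [[0.02,-0.014,0],[0,0,0],-1]

```text
clock: 3.02
tcp_pos: [0.4642, -0.1785, 0.2559]
ee_rot: [3.114, 0.416, 0.0]
ft_force: [-0.0, -1.4, -0.5]
finger_gap: 0.008
finger_force: 0.0
```

play_rows:
  series:
    - [[0,0,0.01],[0,0,4.1],-1]
    - [[0,0,0.02],[0,0,4.1],-1]
    - [[0,0,0.02],[0,0,4.1],-1]
    - [[0,0,0.02],[0,0,4.1],-1]
    - [[0,0,0.02],[0,0,0],-1]
    - [[0,0,0.02],[0,0,0],-1]
    - [[0,0,0],[0,0,0],-1]
    - [[0,0,0],[0,0,0],-1]

```text
clock: 3.68
tcp_pos: [0.4629, -0.1792, 0.1451]
ee_rot: [-3.14, 0.032, 0.003]
ft_force: [0.6, -0.2, 1.2]
finger_gap: 0.005
finger_force: 0.0
```

```bash
python3 - <<'E'
from bench import arm
from h import *
import cv2
im=arm.grab_frame("wrist");ci=arm.camera_info("wrist")
cv2.imwrite("pics/w1.png",im)
V=ci["view"]
for p in([.4655,-.1789,.071],[.467,-.1039,.071],[.4686,-.0239,.071]):
    c=V[:3,:3]@np.array(p)+V[:3,3];print(ci["cx"]+ci["fx"]*c[0]/-c[2],ci["cy"]+ci["fy"]*c[1]/c[2])
goto(arm.read_state(),[.4655,-.179,.095])
E
```

```text
246.35375365882624 210.59997294345666
130.06506178602808 210.52070840617904
5.9698751142069 210.4361228167162
t 3.73 pos [ 0.4637 -0.1797  0.1463] F [0.25 0.39 0.52] gap 0.004
tool shift mm [ 1.8 -0.8 51.3] turn deg [ 0. -0. -0.]
```

View pics/w1.png

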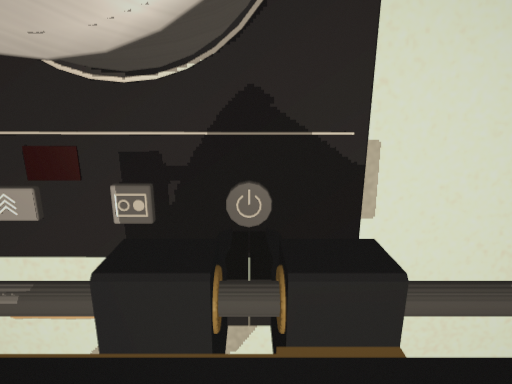

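Power shows at (249,204) against a predicted (246,211), so the keys lie about 2–4 mm further out. I'll aim 2.5 mm further in x.

play_rows:
  series:
    - [[0.004,0,0.01],[0,0,0],-1]
    - [[0,0,0.015],[0,0,0],-1]
    - [[0,0,0.015],[0,0,0],-1]
    - [[0,0,0.008],[0,0,0],-1]
    - [[0,0,0.005],[0,0,0],-1]
    - [[0,0,0],[0,0,0],-1]
    - [[0,0,0],[0,0,0],-1]
    - [[0,0,0],[0,0,0],-1]

```text
clock: 4.4
tcp_pos: [0.4681, -0.18, 0.0935]
ee_rot: [3.141, -0.032, 0.002]
ft_force: [0.2, -0.4, 0.0]
finger_gap: 0.002
finger_force: 0.0
```

play_rows:
  series:
    - [[0,0,0.001],[0,0,0],-1]
    - [[0,0,0.001],[0,0,0],-1]
    - [[0,0,0.001],[0,0,0],-1]
    - [[0,0,0.001],[0,0,0],-1]
    - [[0,0,0],[0,0,0],-1]
    - [[0,0,0],[0,0,0],-1]

```text
clock: 4.9
tcp_pos: [0.4674, -0.1796, 0.0887]
ee_rot: [-3.141, 0.032, 0.0]
ft_force: [-0.3, 0.1, 0.1]
finger_gap: 0.002
finger_force: 0.0
```

play_rows:
  series:
    - [[0,0,0.001],[0,0,0],-1]
    - [[0,0,0.001],[0,0,0],-1]
    - [[0,0,0],[0,0,0],-1]
    - [[0,0,0],[0,0,0],-1]

```text
clock: 5.23
tcp_pos: [0.4675, -0.1797, 0.0869]
ee_rot: [3.141, -0.032, 0.0]
ft_force: [0.2, -0.0, 2.9]
finger_gap: 0.002
finger_force: 1.3
```

```bash
python3 - <<'E'
from bench import arm
for i in range(6):
    s=arm.read_state();print(s["ft_force"].round(2),s["tcp_pos"].round(4));arm.grab_frame("top")
E
```

```text
[ 0.24 -0.02  2.9 ] [ 0.4675 -0.1797  0.0869]
[-0.4   1.02  2.97] [ 0.4676 -0.1797  0.0869]
[-0.45 -0.11  2.58] [ 0.4676 -0.1798  0.0869]
[-0.39  0.52  1.73] [ 0.4676 -0.1797  0.0869]
[-0.35  0.41  2.5 ] [ 0.4675 -0.1797  0.0869]
[0.47 0.66 2.42] [ 0.4676 -0.1797  0.0868]
```

play_rows:
  series:
    - [[0,0,0.001],[0,0,0],-1]
    - [[0,0,0.0007],[0,0,0],-1]
    - [[0,0,0],[0,0,0],-1]
    - [[0,0,0],[0,0,0],-1]

```text
clock: 5.87
tcp_pos: [0.4676, -0.1797, 0.0852]
ee_rot: [3.141, -0.032, 0.0]
ft_force: [-0.5, 0.6, 5.6]
finger_gap: 0.006
finger_force: 2.7
```

```bash
python3 - <<'E'
from bench import arm
for i in range(4):
    s=arm.read_state();print(s["ft_force"].round(2),s["tcp_pos"].round(4));arm.grab_frame("top")
E
```

```text
[-0.5   0.64  5.56] [ 0.4676 -0.1797  0.0852]
[-0.89  0.79  5.25] [ 0.4676 -0.1797  0.0852]
[-2.32  1.27  5.58] [ 0.4676 -0.1797  0.0852]
[-0.86  1.15  5.42] [ 0.4676 -0.1797  0.0852]
```

Power registered at about 5.4 N. I'll lift and move 75 mm to the right-zone key.

play_rows:
  series:
    - [[0,0,-0.002],[0,0,0],-1]
    - [[0,0,-0.004],[0,0,0],-1]
    - [[0,0,-0.01],[0,0,0],-1]
    - [[0,0,-0.008],[0,0,0],-1]
    - [[0,-0.015,0],[0,0,0],-1]
    - [[0,-0.02,0],[0,0,0],-1]
    - [[0,-0.02,0],[0,0,0],-1]
    - [[0,-0.02,0],[0,0,0],-1]
    - [[0,0,0],[0,0,0],-1]
    - [[0,0,0],[0,0,0],-1]

```text
clock: 6.9
tcp_pos: [0.4692, -0.1042, 0.1096]
ee_rot: [3.141, -0.029, 0.001]
ft_force: [0.0, -0.8, 0.7]
finger_gap: 0.005
finger_force: 0.0
```

```bash
python3 - <<'E'
from bench import arm
from h import *
import cv2
cv2.imwrite("pics/w2.png",arm.grab_frame("wrist"))
goto(arm.read_state(),[.4695,-.105,.091])
E
```

```text
t 6.95 pos [ 0.4694 -0.105   0.1097] F [ 0.16 -0.06 -0.9 ] gap 0.007
tool shift mm [ 0.1 -0.  18.7] turn deg [ 0.05 -0.05  0.06]
```

View pics/w2.png

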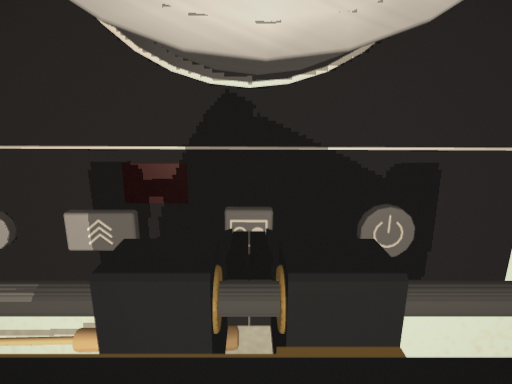

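The right-zone key is centred at column 249, between the fingers, with the saucepan clear of the gripper. I'll press with the same depth profile.

play_rows:
  series:
    - [[0,0,0.008],[0,0,0],-1]
    - [[0,0,0.007],[0,0,0],-1]
    - [[0,0,0.003],[0,0,0],-1]
    - [[0,0,0.001],[0,0,0],-1]
    - [[0,0,0.001],[0,0,0],-1]
    - [[0,0,0.001],[0,0,0],-1]
    - [[0,0,0.001],[0,0,0],-1]
    - [[0,0,0.001],[0,0,0],-1]
    - [[0,0,0],[0,0,0],-1]
    - [[0,0,0],[0,0,0],-1]

```text
clock: 7.78
tcp_pos: [0.469, -0.1049, 0.0863]
ee_rot: [3.141, -0.032, -0.0]
ft_force: [-2.3, -1.0, 3.5]
finger_gap: 0.004
finger_force: 1.8
```

play_rows:
  series:
    - [[0,0,0.0005],[0,0,0],-1]
    - [[0,0,0],[0,0,0],-1]
    - [[0,0,0],[0,0,0],-1]

```text
clock: 8.03
tcp_pos: [0.4691, -0.1048, 0.0857]
ee_rot: [3.141, -0.032, 0.0]
ft_force: [-3.0, -1.1, 4.8]
finger_gap: 0.004
finger_force: 2.3
```

```bash
python3 - <<'E'
from bench import arm
for i in range(4):
    s=arm.read_state();print(s["ft_force"].round(2),s["tcp_pos"].round(4));arm.grab_frame("top")
E
```

```text
[-3.04 -1.11  4.78] [ 0.4691 -0.1048  0.0857]
[-3.2  -1.99  3.79] [ 0.4691 -0.1048  0.0857]
[-2.71 -2.    4.54] [ 0.469  -0.1048  0.0857]
[-2.58 -1.87  4.29] [ 0.4691 -0.1049  0.0857]
```

Right zone pressed at about 4.4 N. Next is boost, 80 mm further left.

play_rows:
  series:
    - [[0,0,-0.002],[0,0,0],-1]
    - [[0,0,-0.004],[0,0,0],-1]
    - [[0,0,-0.01],[0,0,0],-1]
    - [[0,0,-0.008],[0,0,0],-1]
    - [[0,-0.02,0],[0,0,0],-1]
    - [[0,-0.02,0],[0,0,0],-1]
    - [[0,-0.02,0],[0,0,0],-1]
    - [[0,-0.02,0],[0,0,0],-1]
    - [[0,0,0],[0,0,0],-1]
    - [[0,0,0],[0,0,0],-1]

```text
clock: 9.07
tcp_pos: [0.4709, -0.0241, 0.1102]
ee_rot: [3.141, -0.028, 0.002]
ft_force: [-0.5, -0.0, -0.0]
finger_gap: 0.003
finger_force: 0.0
```

```bash
python3 - <<'E'
from bench import arm
from h import *
import cv2
cv2.imwrite("pics/w3.png",arm.grab_frame("wrist"))
goto(arm.read_state(),[.471,-.025,.091])
E
```

```text
t 9.12 pos [ 0.471  -0.0248  0.1101] F [ 0.83 -0.54  0.6 ] gap 0.002
tool shift mm [-0.1  0.2 19.1] turn deg [ 0.03 -0.06  0.07]
```

View pics/w3.png

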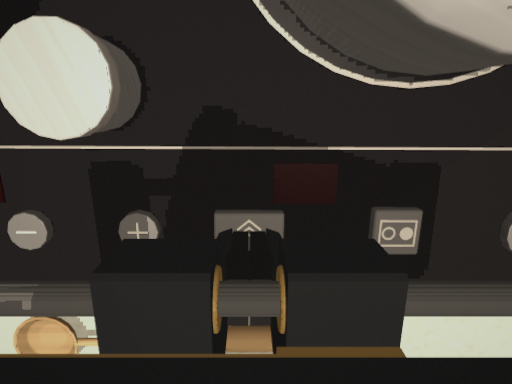

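Boost is centred at column 249 and the tin, at (65,80), is clear. Pressing.

play_rows:
  series:
    - [[0,0,0.008],[0,0,0],-1]
    - [[0,0,0.007],[0,0,0],-1]
    - [[0,0,0.003],[0,0,0],-1]
    - [[0,0,0.001],[0,0,0],-1]
    - [[0,0,0.001],[0,0,0],-1]
    - [[0,0,0.001],[0,0,0],-1]
    - [[0,0,0.001],[0,0,0],-1]
    - [[0,0,0.001],[0,0,0],-1]
    - [[0,0,0],[0,0,0],-1]
    - [[0,0,0],[0,0,0],-1]

```text
clock: 9.95
tcp_pos: [0.4707, -0.0249, 0.0868]
ee_rot: [3.141, -0.032, 0.0]
ft_force: [-1.1, -1.5, 1.8]
finger_gap: 0.01
finger_force: 1.4
```

play_rows:
  series:
    - [[0,0,0.001],[0,0,0],-1]
    - [[0,0,0],[0,0,0],-1]
    - [[0,0,0],[0,0,0],-1]

```text
clock: 10.2
tcp_pos: [0.4708, -0.0248, 0.0858]
ee_rot: [3.141, -0.032, 0.001]
ft_force: [-2.6, -1.8, 4.3]
finger_gap: 0.003
finger_force: 2.2
```

```bash
python3 - <<'E'
from bench import arm
for i in range(4):
    s=arm.read_state();print(s["ft_force"].round(2),s["tcp_pos"].round(4));arm.grab_frame("top")
E
```

```text
[-2.57 -1.8   4.35] [ 0.4708 -0.0248  0.0858]
[-1.26 -2.18  5.  ] [ 0.4708 -0.0248  0.0857]
[-1.94 -2.85  3.64] [ 0.4708 -0.0249  0.0857]
[-1.9  -2.81  4.88] [ 0.4708 -0.0248  0.0857]
```

Boost pressed at about 4.5 N. Now I'll retract up and back.

play_rows:
  series:
    - [[0,0,-0.002],[0,0,0],-1]
    - [[0,0,-0.004],[0,0,0],-1]
    - [[0,0,-0.015],[0,0,0],-1]
    - [[0,0,-0.03],[0,0,0],-1]
    - [[0,0,-0.03],[0,0,0],-1]
    - [[0,0,-0.03],[0,0,0],-1]
    - [[0,0,-0.03],[0,0,0],-1]
    - [[0,0,-0.03],[0,0,0],-1]
    - [[0,0,-0.02],[0,0,0],-1]
    - [[0,0,0],[0,0,0],-1]

```text
clock: 11.23
tcp_pos: [0.4728, -0.0249, 0.2814]
ee_rot: [3.14, -0.031, 0.013]
ft_force: [0.5, -0.9, 1.0]
finger_gap: 0.005
finger_force: 0.0
```

play_rows:
  series:
    - [[-0.02,0.02,0],[0,0,0],-1]
    - [[-0.02,0.025,0],[0,0,0],-1]
    - [[-0.02,0.025,0],[0,0,0],-1]
    - [[-0.02,0.025,0],[0,0,0],-1]
    - [[-0.02,0.025,0],[0,0,0],-1]
    - [[-0.02,0.025,0],[0,0,0],-1]
    - [[-0.02,0.025,0],[0,0,0],-1]
    - [[-0.01,0.025,0],[0,0,0],-1]
    - [[0,0,0],[0,0,0],-1]
    - [[0,0,0],[0,0,0],-1]
    - [[0,0,0],[0,0,0],-1]

```text
clock: 12.15
tcp_pos: [0.3166, -0.2158, 0.2756]
ee_rot: [-3.14, 0.033, 0.001]
ft_force: [0.5, 0.1, 0.2]
finger_gap: 0.001
finger_force: 0.0
```

```bash
python3 - <<'E'
from bench import arm
import cv2
a=arm.grab_frame("top")[90:270,120:350]
cv2.imwrite("pics/t9.png",cv2.resize(a,None,fx=3.3,fy=3.3,interpolation=cv2.INTER_CUBIC))
s=arm.read_state();print(s["tcp_pos"],s["ft_force"],s["clock"])
E
```

```text
[ 0.31688307 -0.21556319  0.275801  ] [ 0.01053542 -0.00072414 -0.17535753] 12.2
```

View pics/t9.png

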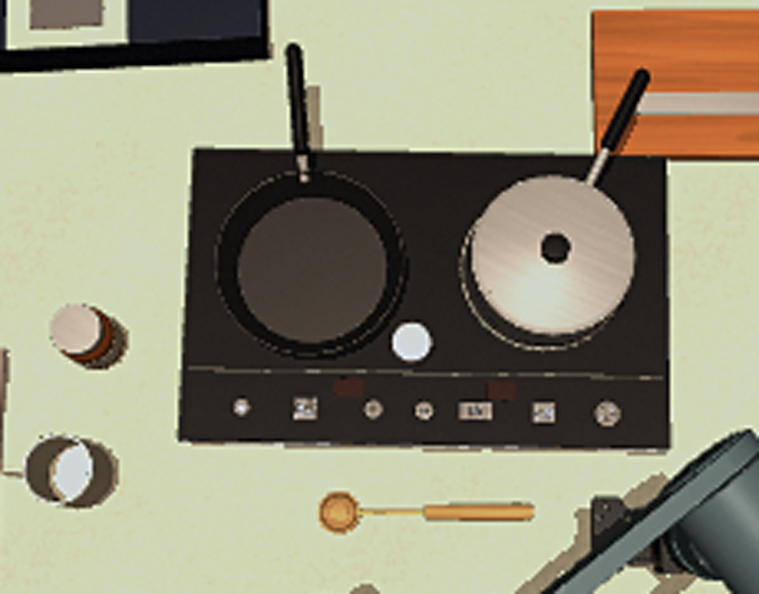

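The pans, tin and spoon are where they were, and the hand is clear in front of the hob. Handing in.

```bash
python3 -c "
from bench import arm
print(arm.job_done())"
```

```text
the job is handed in; nothing more can be done
None
```

I pressed power, right zone (the saucepan's side) and boost in that order, each at about 4–5.5 N (over the 2.6 N click) and released before the next; nothing else appears to have moved, the hand is clear of the hob, and the job is handed in at about 12 s.

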